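# Show a vial's crimped cap to the inspection camera

## Robot

A 6-joint arm with a two-finger parallel gripper is mounted at the origin on a cart in front of the work surface, level with it; the furniture and walls round the work are solid. World frame = base frame: x ahead of the robot, y to its left, z up, the work surface at z = 0. Lengths are in mm, angles in degrees, forces in N, time in s.
With the tool pointing down it reaches from about 325 to 925 mm from the base axis. Payload 3.1 kg.
Tool frame: the origin (TCP) lies at the very end of the fingers, on their centre line; the grasp point (between the pads) lies grasp_offset behind it (grasp_offset is the distance from the TCP to the grasp point, in mm); z points along the fingers, x is the direction in which the jaws open and shut, and the axes are right-handed (so a half turn about z gives the same grasp; the last joint's range is limited). The gripper opens to 85 mm and grips with 20 to 120 N. Pads are 22 mm wide; open, the fingers measure 114 mm over their backs; the gripper's body (76 mm by 85 mm) begins 54 mm behind the grasp point. The pads swing forward as they close: fully open they stand 13 mm farther back than shut.
Start: joints at [-72.892, 12.427, 92.441, -0, 75.132, -6.429], TCP at [249.611, -573.004, 231.3] pointing down, gripper open.
Joint ranges: [-157.48, 157.48], [-44.54, 120.13], [17.64, 146.25], [-64.5, 244.5], [7.68, 150.69], [-147.95, 147.95]. Speed limits (degrees/s): [159.86, 159.86, 180, 180, 180, 180].

## Interface

Orientations are given as [roll, pitch, yaw] about the fixed x, y, z axes, in that order (R = Rz(yaw) Ry(pitch) Rx(roll)).
In Python, from station import * gives the robot as it stands. Calls block until the motion is done:
- goto(position, orientation): joint-space move of the TCP to a pose.
- move_l(position, attitude=None, speed=150): straight line of the TCP; attitude=None keeps the orientation; speed is the mean speed in mm/s.
- move_j(angles): joint-space move.
- grip(opening, squeeze=None): finger opening in mm; squeeze is the grip in N (None keeps the last); returns when the fingers have stopped.
- wait(seconds).
- solve_ik(position, orientation): joint angles nearest the present ones, or None.
- get_obs(): the state.
- get_image(name): name is "scene" or "top" or "wrist"; returns the picture (480x640x3 uint8, red, green, blue); there is no depth.
- get_calibration(name): a dict with "fx", "fy", "cx", "cy" (pixels), "R" (3x3) and "t" (3): a world point X has camera coordinates R X + t; the wrist camera has in their place "mount" (4x4, takes a point from camera to tool coordinates, whose origin is the TCP and whose axes are the tool frame's). Camera axes: x right, y down, z forward; pixel columns grow to the right and rows downward; lengths in mm; the calibration is good to about 2 mm. A picture is of the moment at which its call begins: read the wrist's pose just before it. get_calibration takes no time and is no camera call.
A pose or a line that the arm cannot do raises Unreachable and nothing moves.
- sign_off(): hands the job in, once; it reports no verdict.
Trained networks look in the newest picture that a camera, given by its name, has taken for a name from the list of things; names that differ only in an ending like _2 or _b are one class to them, and where a whole thing is asked for, a point or a joint stands for the part that bears it (a point fixed in the world has none). Each returns a list of dicts, best first, with "score" (0 to 1); they miss things now and then, are a little off and sometimes report something else, mostly with a low value. They report only what shows in the picture. A call takes as long as a camera call. They do not tell look-alikes from the thing itself.
- spot_in(name, camera): "extent" ([centre column, centre row, width, height] in pixels, round what is visible of it).
- regions_of(name, camera): "region" (480x640 bool, what is visible of it) and "extent" ([centre column, centre row, width, height] in pixels, round what is visible of it).
The state is a dict: "t": time; "joint_pos": joint angles; "qvel": joint speeds; "effort": joint torques, N m; "tcp_pos": TCP position; "ee_rot": TCP orientation; "wrist_force": force on the tool from outside, world axes, zero at the start; "moment": the same for the moment, N m; "grip_width": finger opening in mm.
Only numpy, scipy, OpenCV 4.12 (cv2) and the standard library are available. Lean on these libraries where they do the work, as an engineer would, in place of code of your own. Each camera call takes 0.05 s, during which the arm holds its last target.

## Task

Take the one large headspace vial out of the V-block cradle and hold it up to the inspection camera so that its crimped cap can be checked: the middle of the cap straight in front of the lens, the cap's top face 10 cm from the lens, and the vial in line with the camera's line of sight with the cap, not the base, facing the lens squarely. Keep it there in the air, still; the job finishes while the gripper is holding the vial, so do not let go or put it down. Leave the two small vials, the jar and the timer where they are, and do not touch the camera.

Things in the scene. Friction and masses are not known exactly. Their poses are not given: they have to be found in the camera images.
- vial: large sealed headspace vial: clear glass cylinder 23 mm in diameter, 77 mm long, crimped white cap at one end, 20 to 42 g. Lies level in one of the cradle's three V-blocks, its middle over the block's, axis 49 mm above the bench, cap on the side away from the robot. Origin: centre of the base (end without cap); z axis from base to cap. Wider than the block: grip it across its middle
- vial_cap (a point): centre of the top face of the large vial's cap, 77 mm from the origin of the vial along its z axis; same axes as the vial
- lens (a point): centre of the front face of the camera's lens, inside a 48 mm ring light, 0.21 to 0.24 m above the bench. Its x axis points back into the camera along the optical axis, so the camera looks along its -x, roughly towards the robot and 0.15 to 0.5 rad downwards; its y axis is level
- camera_stand: fixed grey foot (100 x 90 x 10 mm) and steel post of the inspection camera; the black camera head (60 x 46 x 46 mm, lens barrel 48 mm in diameter, reaching 75 mm forward of the tilt axis) sits in a yoke 0.25 m above the bench. Origin on the bench under the head's tilt axis; x axis points away from the viewing side, z up
- cradle: aluminium cradle fixed to the bench: base plate 85 (x) x 200 (y) x 8 mm with three parallel V-topped blocks, each 60 mm long along x and 18 mm wide, 75 mm apart along y, 40 mm high over all; the bottom of each V lies 36 mm above the bench. Origin: centre of the underside
- small_vial_a: small 2 ml vial, 12 mm in diameter, 33 mm long, lying in another block of the cradle; leave alone. Origin: centre of its base, z axis from base to cap
- small_vial_b: second small 2 ml vial, the same size, in the remaining block; leave alone. Origin: centre of its base, z axis from base to cap
- septa_jar: small round jar with screw lid, 39 mm in diameter, 47 mm high, standing on the bench; leave alone. Origin: centre of the underside
- timer: flat white bench timer, 62 x 70 x 19 mm, lying on the bench; leave alone. Origin: centre of the underside
Not all that is in view belongs to the job. Of the things that look like the vial, the largest one is meant.

How it is judged:
By the outcome, as a careful person would: the job done as asked, in the order asked, and still so for the second after the job is handed in, while the arm keeps its last pose, push and grip.
It also fails if it takes over 38 s, if anything falls off the work surface, if the arm or the gripper's body presses on something with over 40 N, if the wrist force passes 120 N, or if a joint passes its speed limit or range.

## Working session

There is one attempt and no reset: what is moved stays moved. The work goes in short steps, each a Python script; the robot and the scene stay as the last script left them, time stands still between calls to the robot, and variables do not carry over. Pictures are saved under pics/ and viewed, and the job is handed in when it is done.

```bash
ls; mkdir -p pics; python3 - <<'E'
from station import *
import cv2, numpy as np
o=get_obs(); print(o)
for n in ("scene","top"):
    im=get_image(n); cv2.imwrite(f"pics/{n}0.png",im[:,:,::-1])
    c=get_calibration(n); print(n,c)
    for k in ("vial","small_vial_a","camera_stand","cradle","septa_jar","timer","lens"):
        try: print(k,[(round(d["score"],2),[round(float(v)) for v in d["extent"]]) for d in spot_in(k,n)])
        except Exception as e: print(k,e)
print(get_calibration("wrist")); print(get_obs()["t"])
import station; print([x for x in dir(station) if not x.startswith('_')])
E
```

```text
pics
{'t': 0.0, 'joint_pos': array([-7.28927385e+01,  1.24780292e+01,  9.25314785e+01,  4.60762479e-04,
        7.51307699e+01, -6.42840189e+00]), 'qvel': array([ 0.03860967, -0.02418901,  0.04791374,  0.01580976, -0.07312271,
        0.00679175]), 'effort': array([-5.89848114e-04, -3.96848881e+01, -3.03853047e+01, -9.69760208e-05,
        9.76580690e-03,  1.12928257e-05]), 'tcp_pos': array([ 249.35224142, -572.19416712,  229.92715825]), 'ee_rot': array([-1.79983852e+02,  1.39345785e-01, -6.64644358e+01]), 'wrist_force': array([-0.09221295,  0.43279264, -0.24110437]), 'moment': array([ 0.01097869, -0.03355347, -0.02275407]), 'grip_width': 85.61027948162345}
scene {'fx': 598.2903914890397, 'fy': 598.2903914890397, 'cx': 328.09482389468434, 'cy': 238.51878818154208, 'R': array([[-0.89408769, -0.44737883,  0.02143335],
       [-0.29472082,  0.5516174 , -0.78029346],
       [ 0.33726377, -0.70396763, -0.62504618]]), 't': array([ 480.02830474,  380.33464917, 1213.66697395])}
vial [(0.68, [378, 297, 31, 12]), (0.57, [333, 325, 23, 9])]
small_vial_a [(0.56, [391, 277, 16, 5])]
camera_stand 
[... 737 characters left out ...]
9])]
timer [(0.67, [201, 330, 40, 36])]
lens [(0.95, [262, 151, 40, 69])]
{'fx': 355.47869374382554, 'fy': 355.47869374382554, 'cx': 322.8280706246797, 'cy': 242.16067818458615, 'mount': array([[ 9.99999802e-01, -1.91254204e-04, -5.99404800e-04,
         4.38782934e-01],
       [ 3.41114703e-04,  9.65316576e-01,  2.61081963e-01,
        -6.50406178e+01],
       [ 5.28682366e-04, -2.61082116e-01,  9.65316450e-01,
        -1.42635809e+02],
       [ 0.00000000e+00,  0.00000000e+00,  0.00000000e+00,
         1.00000000e+00]])}
0.8
['Unreachable', 'get_calibration', 'get_image', 'get_obs', 'goto', 'grasp_offset', 'grip', 'move_j', 'move_l', 'regions_of', 'sign_off', 'solve_ik', 'spot_in', 'wait']
```

View pics/scene0.png

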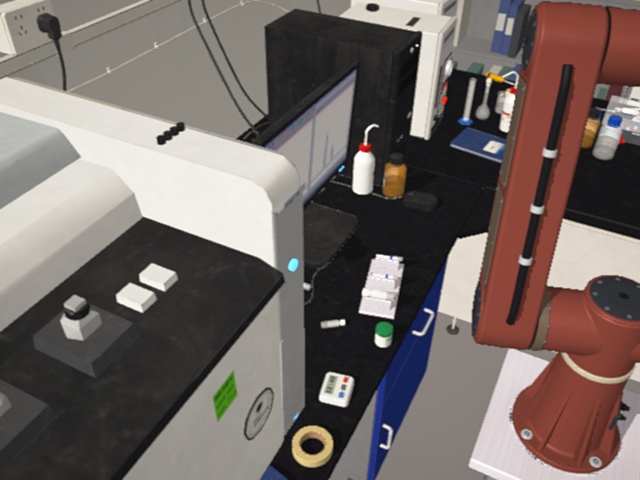

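View pics/top0.png

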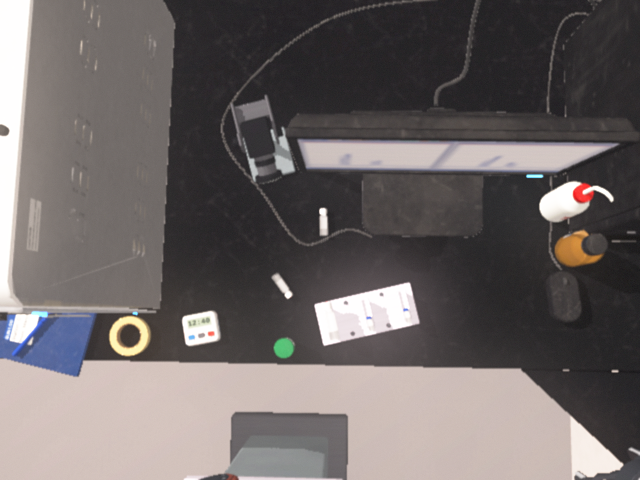

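```bash
python3 - <<'E'
import cv2
s=cv2.imread("pics/scene0.png")[140:440,230:510]; cv2.imwrite("pics/s0c.png",cv2.resize(s,None,fx=2,fy=2,interpolation=3)[:600])
s=cv2.imread("pics/top0.png")[90:390,170:470]; cv2.imwrite("pics/t0c.png",cv2.resize(s,None,fx=2,fy=2,interpolation=3))
E
```

```text
(no output)
```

View pics/s0c.png

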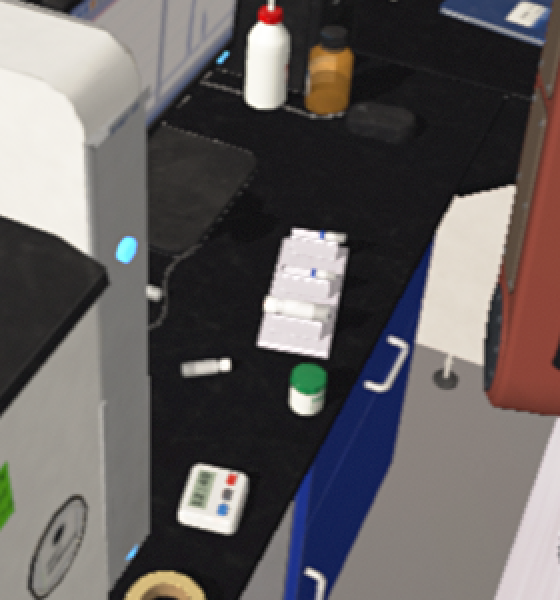

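View pics/t0c.png

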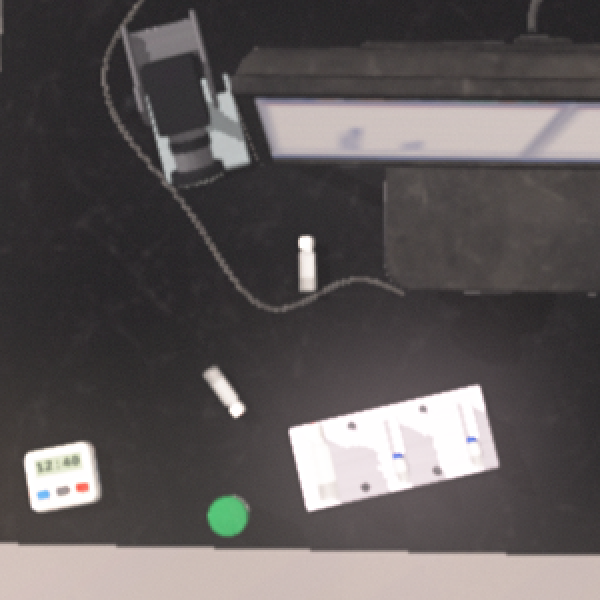

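The overview shows the large vial in the left-hand block of the cradle as seen in the top view, at about (332, 321). The camera head is near (262, 145), with its lens towards the robot. Two loose vials lie on the bench at (283, 286) and (323, 221). Next I'll work out rough world positions and move the wrist camera for close views.

```bash
cat > h.py <<'E'
import numpy as np, cv2
from scipy.spatial.transform import Rotation as Ro
from station import *
def cam(name,obs=None):
    c=get_calibration(name); K=np.array([[c["fx"],0,c["cx"]],[0,c["fy"],c["cy"]],[0,0,1]])
    if name!="wrist": return K,np.array(c["R"]),np.array(c["t"])
    T=np.eye(4); T[:3,:3]=Ro.from_euler("xyz",obs["ee_rot"],degrees=True).as_matrix(); T[:3,3]=obs["tcp_pos"]
    W=np.linalg.inv(T@c["mount"]); return K,W[:3,:3],W[:3,3]
def ray(C,uv):
    K,R,t=C; d=R.T@np.linalg.solve(K,[uv[0],uv[1],1]); return -R.T@t, d/np.linalg.norm(d)
def onplane(C,uv,z):
    o,d=ray(C,uv); return o+d*(z-o[2])/d[2]
def proj(C,X):
    K,R,t=C; p=(R@np.atleast_2d(X).T).T+t; p=p@K.T; return p[:,:2]/p[:,2:]
def tri(obs):
    A=np.zeros((3,3));b=np.zeros(3)
    for C,uv in obs:
        o,d=ray(C,uv); P=np.eye(3)-np.outer(d,d); A+=P;b+=P@o
    X=np.linalg.solve(A,b); return X,[np.linalg.norm((np.eye(3)-np.outer(ray(C,uv)[1],ray(C,uv)[1]))@(X-ray(C,uv)[0])) for C,uv in obs]
E
python3 - <<'E'
from h import *
c=cam("top"); p=lambda u,v,z:print((u,v),onplane(c,(170+u/2,90+v/2),z).round(1))
print("go",grasp_offset)
for uv in [(289,429),(480,386),(499,467),(307,511)]: p(*uv,8)
print("vial");p(323,428,49);p(330,500,49)
print("lens barrel");p(198,165,230)
print("head rear");p(165,70,255)
p(228,515,47);p(223,390,12);p(307,264,12)
for X in [(500,0,0),(640,60,250)]: print(solve_ik(X,[180,0,90]),solve_ik(X,[180,0,-90]))
E
```

```text
go 18.700000000000003
(289, 429) [500.5 -95.5   8. ]
(480, 386) [ 547.9 -290.2    8. ]
(499, 467) [ 466.1 -309.7    8. ]
(307, 511) [ 418.1 -115.5    8. ]
vial
(323, 428) [ 501.6 -130.7   49. ]
(330, 500) [ 431.4 -138.8   49. ]
lens barrel
(198, 165) [723.8 -20.2 230. ]
head rear
(165, 70) [800.4   7.6 255. ]
(228, 515) [414.8 -38.7  47. ]
(223, 390) [538.9 -27.2  12. ]
(307, 264) [ 670.6 -110.8   12. ]
[-8.04784625e+00  1.65476322e+01  1.16502567e+02 -2.54444375e-14
  4.69498012e+01 -9.80478462e+01] [-8.04784625e+00  1.65476322e+01  1.16502567e+02 -2.54444375e-14
  4.69498012e+01  8.19521538e+01]
[-8.95939767e-01  1.37512624e+01  8.88263783e+01 -2.54444375e-14
  7.74223593e+01 -9.08959398e+01] [-8.95939767e-01  1.37512624e+01  8.88263783e+01 -2.54444375e-14
  7.74223593e+01  8.91040602e+01]
```

```bash
cat >> h.py <<'E'
M=np.array(get_calibration("wrist")["mount"])
def toolpose(campos,target,downdir):
    z=np.array(target,float)-campos; z/=np.linalg.norm(z)
    x=np.cross(downdir,z); x/=np.linalg.norm(x); y=np.cross(z,x)
    C=np.eye(4); C[:3,:3]=np.stack([x,y,z],1); C[:3,3]=campos
    T=C@np.linalg.inv(M); return T[:3,3],Ro.from_matrix(T[:3,:3]).as_euler("xyz",degrees=True)
def snap(tag,names):
    o=get_obs(); im=get_image("wrist"); cv2.imwrite(f"pics/{tag}.png",im[:,:,::-1]); np.save(f"pics/{tag}.npy",{"tcp_pos":o["tcp_pos"],"ee_rot":o["ee_rot"]},allow_pickle=True)
    for k in names: print(k,[(round(d["score"],2),[round(float(v),1) for v in d["extent"]]) for d in spot_in(k,"wrist")])
    print(tag,o["t"],o["tcp_pos"].round(1),o["ee_rot"].round(2))
def load(tag): return cam("wrist",np.load(f"pics/{tag}.npy",allow_pickle=True).item())
E
python3 - <<'E'
from h import *
goto([448,-142,190],[180,0,103.7]); wait(0.2)
snap("w1",["vial"])
L=np.array([724,-20,228.])
import math
for az in (0,10,20,30,-10):
  for el in (0,.15,.3,.5):
    for dist in (260,320):
      for s in (1,-1):
        d=np.array([math.cos(math.radians(az))*math.cos(el),math.sin(math.radians(az))*math.cos(el),math.sin(el)])
        p,r=toolpose(L-dist*d,L,np.array([0,0,1.*s])); q=solve_ik(p,r)
        if q is not None: print(az,el,dist,s,p.round(),q.round())
E
```

```text
vial [(0.96, [412.1, 328.9, 35.6, 52.3]), (0.89, [334.1, 256.0, 27.3, 97.6]), (0.65, [309.1, 398.6, 10.5, 8.1])]
w1 2.8667 [ 448.1 -142.6  190.1] [1.7999e+02 1.0000e-02 1.0364e+02]
0 0 260 1 [619. -20. 254.] [-16.  -8. 139. 147.  29. 115.]
0 0 260 -1 [619. -20. 202.] [-16.  32. 134. 165.  92. -86.]
0 0 320 -1 [559. -20. 202.] [-20.  31. 140. 161.  97. -87.]
0 0.15 260 1 [616. -20. 238.] [-17.   1. 141. 157.  47. 104.]
0 0.15 260 -1 [624. -20. 187.] [-15.  43. 128. 166. 105. -88.]
0 0.15 320 -1 [564. -20. 178.] [-18.  45. 133. 162. 112. -89.]
0 0.3 260 1 [616. -20. 221.] [-17.  14. 140. 162.  66.  98.]
0 0.3 260 -1 [631. -20. 172.] [-14.  53. 120. 167. 116. -88.]
0 0.3 320 1 [559. -20. 204.] [-21.  14. 146. 158.  73.  97.]
0 0.3 320 -1 [574. -20. 155.] [-16.  56. 125. 164. 123. -90.]
0 0.5 260 1 [619. -20. 200.] [-16.  31. 134. 164.  89.  94.]
0 0.5 260 -1 [644. -20. 155.] [-12.  62. 110. 169. 126. -88.]
0 0.5 320 1 [567. -20. 171.] [-19.  36. 138. 161.  98.  92.]
0 0.5 320 -1 [591. -20. 126.] [-14.  67. 112. 166. 133. -90.]
10 0 260 1 [620. -39. 254.] [-27.  -5. 137. 118.  41. 133.]

[... 3190 characters left out ...]
10 0.15 260 1 [618.  -2. 238.] [ -3.   2. 139. 189.  46.  84.]
-10 0.15 260 -1 [625.  -2. 187.] [ -4.  43. 127. 186. 104. -91.]
-10 0.15 320 -1 [567.   8. 178.] [ -3.  45. 132. 187. 111. -90.]
-10 0.3 260 1 [617.  -2. 221.] [ -3.  14. 138. 187.  65.  87.]
-10 0.3 260 -1 [632.  -4. 172.] [ -4.  53. 120. 185. 115. -91.]
-10 0.3 320 1 [561.   8. 204.] [ -2.  14. 144. 188.  71.  87.]
-10 0.3 320 -1 [576.   6. 155.] [ -3.  56. 124. 187. 122. -90.]
-10 0.5 260 1 [621.  -2. 200.] [ -4.  31. 133. 186.  88.  88.]
-10 0.5 260 -1 [645.  -6. 155.] [ -5.  62. 109. 184. 125. -91.]
-10 0.5 320 1 [569.   7. 171.] [ -2.  36. 137. 187.  97.  89.]
-10 0.5 320 -1 [593.   3. 126.] [ -4.  67. 112. 186. 132. -90.]
```

View pics/w1.png

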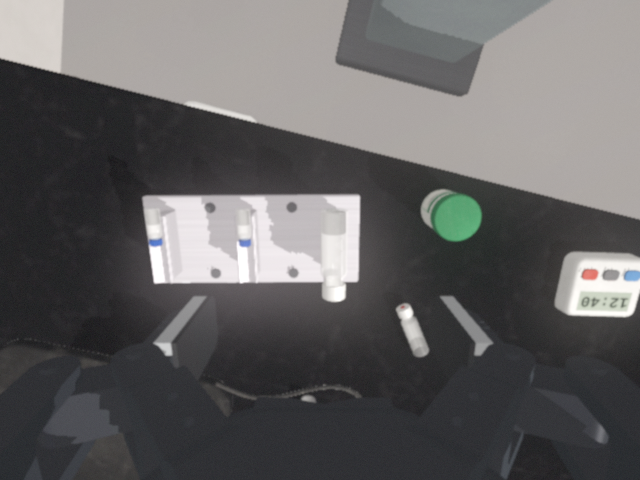

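The wrist view shows the large vial upright in the picture, from its base at about (334, 209) to its cap at about (334, 302). The loose vial sits at (412, 329), well clear. Next I'll fit the cradle and vial and search for a viewing pose for the lens.

```bash
python3 - <<'E'
import cv2
s=cv2.imread("pics/w1.png")[180:315,135:375]; cv2.imwrite("pics/w1c.png",cv2.resize(s,None,fx=3.3,fy=3.3,interpolation=3))
E
python3 - <<'E'
from h import *
C=load("w1")
for uv in [(143,195.5),(360,194),(360,283),(151.5,284)]: print(uv,onplane(C,uv,8).round(1))
print("axis",onplane(C,(333.5,212),55).round(1),onplane(C,(333.5,298),55).round(1))
# lens view search
L=np.array([724,-20,228.]); a=np.radians(20); res=[]
rng=np.random.default_rng(0); q0=get_obs()["joint_pos"]
for i in range(4000):
    yaw=rng.uniform(80,130); tilt=rng.uniform(20,85)
    p=np.array([rng.uniform(480,620),rng.uniform(-200,40),rng.uniform(110,330)])
    R=Ro.from_euler("z",yaw,degrees=True).as_matrix()@Ro.from_euler("x",180+tilt,degrees=True).as_matrix()
    if R[0,2]<0: R=Ro.from_euler("z",yaw,degrees=True).as_matrix()@Ro.from_euler("x",180-tilt,degrees=True).as_matrix()
    e=Ro.from_matrix(R).as_euler("xyz",degrees=True)
    Cc=cam("wrist",{"tcp_pos":p,"ee_rot":e}); uv=proj(Cc,L)[0]; o=-Cc[1].T@Cc[2]; v=L-o; d=np.linalg.norm(v)
    if not(240<uv[0]<410 and 60<uv[1]<350) or np.linalg.norm(L-p)<90 or (Cc[1]@L+Cc[2])[2]<0: continue
    ang=np.degrees(np.arccos(v@[np.cos(.3)*np.cos(a),np.cos(.3)*np.sin(a),np.sin(.3)]/d))
    if ang>45: continue
    q=solve_ik(p,e)
    if q is None or abs(q[3]-q0[3])>60: continue
    res.append((ang+d/20,ang,d,p.round(),e.round(1),uv.round(),q.round()))
res.sort(key=lambda r:r[0]); print(len(res))
for r in res[:12]: print(*r[1:])
E
```

```text
(143, 195.5) [ 464.4 -308.2    8. ]
(360, 194) [ 416.4 -115.8    8. ]
(360, 283) [500.4 -93.    8. ]
(151.5, 284) [ 549.3 -290.9    8. ]
axis [ 430.3 -138.7   55. ] [ 501.8 -120.8   55. ]Traceback (most recent call last):
  File "<stdin>", line 14, in <module>
  File "h.py", line 5, in cam
    c=get_calibration(name); K=np.array([[c["fx"],0,c["cx"]],[0,c["fy"],c["cy"]],[0,0,1]])
ValueError: time passes only in moves, steps and waits
```

View pics/w1c.png

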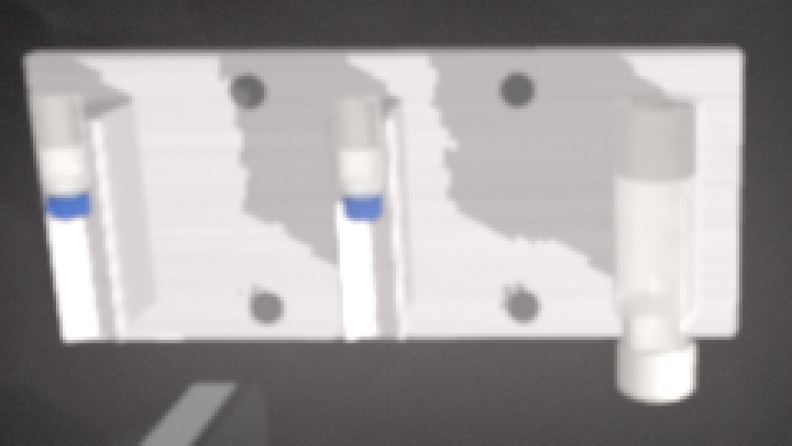

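```bash
sed -i 's/^def cam(name,obs=None):/_cal={}\ndef gc(n):\n    if n not in _cal: _cal[n]=get_calibration(n)\n    return _cal[n]\ndef cam(name,obs=None):/; s/    c=get_calibration(name); K/    c=gc(name); K/; s/M=np.array(get_calibration("wrist")/M=np.array(gc("wrist")/' h.py
python3 - <<'E'
from h import *
C=load("w1")
a=onplane(C,(333.4,210.3),40);b=onplane(C,(333.4,301.8),59)
print(a.round(1),b.round(1),np.linalg.norm((b-a)[:2]),((a+b)/2).round(1))
L=np.array([724,-20,228.]); az=np.radians(20); res=[]
rng=np.random.default_rng(0); q0=get_obs()["joint_pos"]; print(q0.round(1),get_obs()["t"])
n=0
for i in range(30000):
    yaw=rng.uniform(80,130); tilt=rng.uniform(20,85)
    p=np.array([rng.uniform(480,620),rng.uniform(-200,40),rng.uniform(110,330)])
    R=Ro.from_euler("z",yaw,degrees=True).as_matrix()@Ro.from_euler("x",180+tilt,degrees=True).as_matrix()
    e=Ro.from_matrix(R).as_euler("xyz",degrees=True)
    Cc=cam("wrist",{"tcp_pos":p,"ee_rot":e}); X=Cc[1]@L+Cc[2]
    if X[2]<50: continue
    uv=proj(Cc,L)[0]; o=-Cc[1].T@Cc[2]; v=L-o; d=np.linalg.norm(v)
    if not(240<uv[0]<410 and 60<uv[1]<350) or np.linalg.norm(L-p)<90: continue
    ang=np.degrees(np.arccos(v@[np.cos(.3)*np.cos(az),np.cos(.3)*np.sin(az),np.sin(.3)]/d))
    if ang>45: continue
    n+=1
    if n>400: break
    q=solve_ik(p,e)
    if q is None or abs(q[3]-q0[3])>70: continue
    res.append((ang+d/20,ang,d,p.round(),e.round(1),uv.round(),q.round()))
res.sort(key=lambda r:r[0]); print(len(res),n,get_obs()["t"],R[:,2])
for r in res[:14]: print(*r[1:])
E
```

```text
[ 431.5 -138.    40. ] [ 503.4 -120.6   59. ] 74.0162171697989 [ 467.4 -129.3   49.5]
[ -26.2   -4.5  115.1   -0.    69.5 -129.8] 2.9667
0 0 2.9667 [-0.39848964 -0.31452036 -0.86155844]
```

```bash
cat > search.py <<'E'
from h import *
L=np.array([724,-20,228.]); az=np.radians(20); res=[]
rng=np.random.default_rng(0); q0=get_obs()["joint_pos"]
n=0
for i in range(60000):
    yaw=rng.uniform(80,130); tilt=rng.uniform(20,85)
    p=np.array([rng.uniform(480,640),rng.uniform(-200,40),rng.uniform(110,330)])
    e=np.array([180-tilt,0,yaw])
    Cc=cam("wrist",{"tcp_pos":p,"ee_rot":e}); X=Cc[1]@L+Cc[2]
    if X[2]<50: continue
    uv=proj(Cc,L)[0]; o=-Cc[1].T@Cc[2]; v=L-o; d=np.linalg.norm(v)
    if not(240<uv[0]<410 and 60<uv[1]<360) or np.linalg.norm(L-p)<90: continue
    ang=np.degrees(np.arccos(v@[np.cos(.3)*np.cos(az),np.cos(.3)*np.sin(az),np.sin(.3)]/d))
    if ang>40: continue
    n+=1
    if n>1500: break
    q=solve_ik(p,e)
    if q is None or abs(q[3]-q0[3])>70: continue
    res.append((ang+d/20,ang,d,p.round(),e.round(1),uv.round(),q.round()))
res.sort(key=lambda r:r[0]); print(len(res),n,get_obs()["t"])
for r in res[:14]: print(*r[1:])
E
python3 search.py
```

```text
67 1501 2.9667
17.64879725721344 425.13924439703516 [ 481. -137.  213.] [112.5   0.  129.2] [269. 307.] [-60.   4. 128.  67.  82. 138.]
21.843420877039463 426.7243844494015 [ 494. -162.  230.] [112.3   0.  129.4] [293. 292.] [-60.   5. 124.  67.  83. 140.]
23.380512378957203 411.4875358247969 [ 506. -151.  241.] [114.7   0.  128.7] [293. 291.] [-57.   2. 124.  66.  80. 144.]
28.325108092590398 322.9126385466799 [563. -85. 239.] [130.9   0.   87.3] [409. 343.] [ -24.  -19.  134.   42.   25. -144.]
32.495839117424325 258.0251556606692 [626. -65. 237.] [134.3   0.   88.4] [393. 339.] [ -18.   -9.  124.   31.   23. -130.]
22.9446826075324 450.04974803927945 [ 482. -187.  246.] [106.9   0.  128.6] [307. 256.] [-64.   8. 123.  69.  89. 138.]
33.74393439081455 278.6919638148675 [610. -87. 240.] [139.9   0.   92.6] [408. 357.] [ -22.   -9.  122.   29.   34. -135.]
25.516650261566877 448.39964992119246 [ 493. -197.  264.] [108.4   0.  125.2] [332. 248.] [-64.   4. 123.  70.  86. 142.]
34.68148993281192 269.80422282722407 [613. -66. 242.] [137.4   0.   87.5] [395. 345.] [ -18.  -11.  124.   23.   27. -122.]
32.70393982304531 312.9064527937081 [569. -37. 245.] [133.5   0.   94.4] [329. 345.] [ -20.  -19.  131.   38.   29. -142.]
31.0500314182437 347.75457706739377 [542. -82. 262.] [130.    0.   88.6] [395. 320.] [ -27.  -25.  135.   42.   29. -145.]
33.60958126249443 300.57747199456816 [582. -17. 249.] [126.2   0.   90.1] [320. 313.] [ -15.  -19.  134.   47.   17. -145.]
31.59477788112389 343.0441947592342 [541. -61. 250.] [131.9   0.   88.1] [375. 339.] [ -22.  -25.  135.   34.   27. -135.]
37.5415361613051 249.99125204179288 [638. -63. 251.] [137.1   0.   89.5] [388. 321.] [ -17.   -8.  120.   25.   28. -125.]
```

```bash
python3 - <<'E'
from h import *
for i,(p,e) in enumerate([([569,-37,245],[133.5,0,94.4]),([610,-87,240],[139.9,0,92.6]),([506,-151,241],[114.7,0,128.7])][:2]):
    goto(p,e); wait(0.25); snap(f"l{i}",["lens","camera_stand"])
print(get_obs()["joint_pos"].round(1))
E
```

```text
lens [(0.59, [333.4, 358.4, 67.5, 95.4])]
camera_stand [(0.61, [343.6, 283.9, 89.6, 238.8])]
l0 3.925 [569.6 -37.7 245.3] [1.3352e+02 2.0000e-02 9.4380e+01]
lens [(0.86, [409.1, 368.0, 69.6, 95.4])]
camera_stand [(0.68, [397.9, 295.3, 103.9, 243.4])]
l1 4.6917 [608.9 -86.1 239. ] [ 1.3998e+02 -5.0000e-02  9.2640e+01]
[ -22.5   -9.3  121.8   29.5   33.7 -134.9]
```

View pics/l0.png

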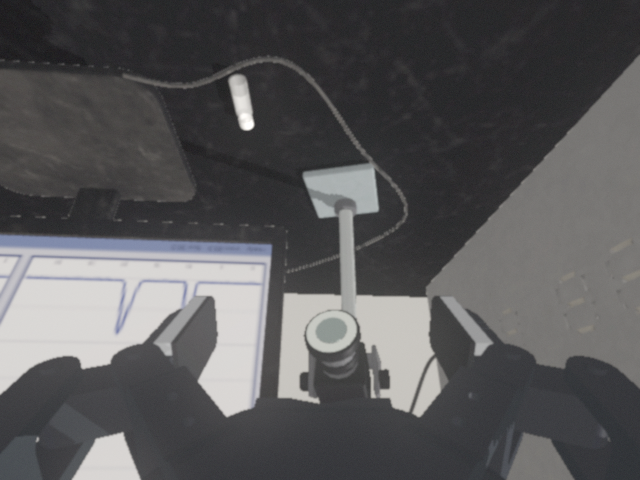

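View pics/l1.png

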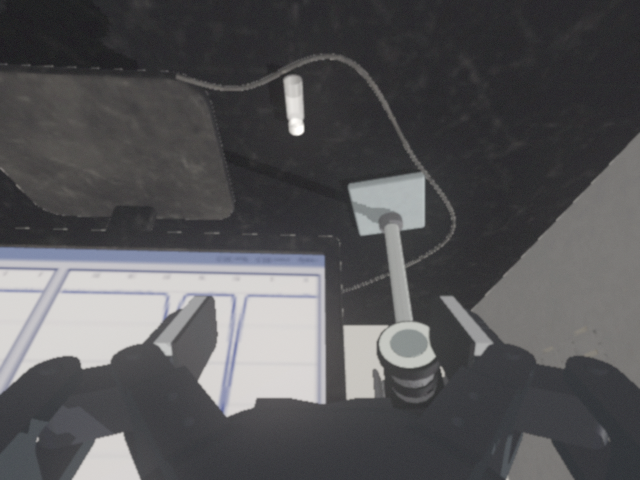

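The lens ring shows clearly: its centre is at about (331, 331) in l0 and (407, 344) in l1, with the foot corners in sight. I'll zoom in and fit ellipses to the ring.

```bash
python3 - <<'E'
import cv2, numpy as np
a=cv2.imread("pics/l0.png")[300:400,285:385]; b=cv2.imread("pics/l1.png")[312:412,360:460]
cv2.imwrite("pics/lc.png",np.hstack([cv2.resize(x,(400,400),interpolation=3) for x in (a,b)]))
a=cv2.imread("pics/l0.png")[155:230,290:390]; b=cv2.imread("pics/l1.png")[162:237,338:438]
cv2.imwrite("pics/fc.png",np.hstack([cv2.resize(x,(400,300),interpolation=3) for x in (a,b)]))
E
```

```text
(no output)
```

View pics/lc.png

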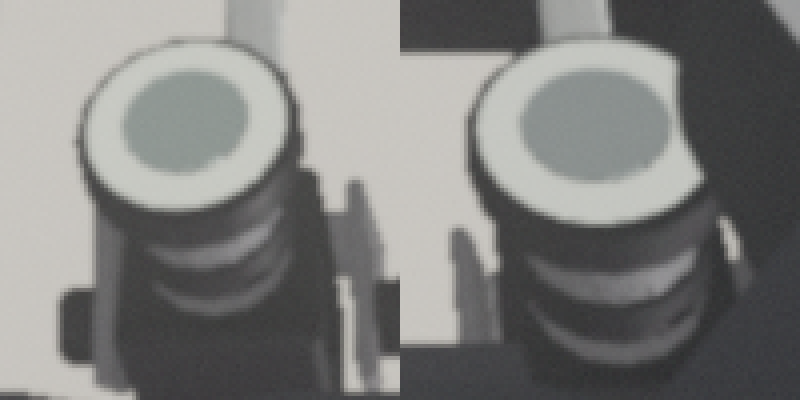

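View pics/fc.png

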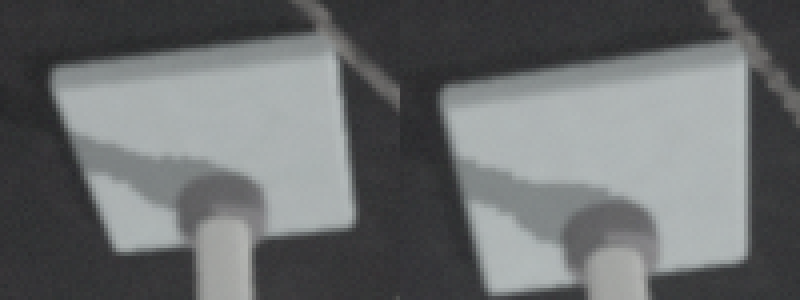

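```bash
cat > lensfit.py <<'E'
from h import *
from scipy.optimize import least_squares
def contour(tag,seed,rmax,thr,inner):
    g=cv2.cvtColor(cv2.imread(f"pics/{tag}.png"),cv2.COLOR_BGR2GRAY).astype(float)
    pts=[]
    for a in np.radians(np.arange(0,360,5)):
        r=np.arange(0,rmax,.25); u=seed[0]+r*np.cos(a); v=seed[1]+r*np.sin(a)
        pr=cv2.remap(g.astype(np.float32),u.astype(np.float32)[None],v.astype(np.float32)[None],1)[0]
        if inner:
            k=np.where(pr>thr)[0]
            if len(k): pts.append((u[k[0]],v[k[0]]))
        else:
            k=np.where(pr>thr[0])[0]
            if not len(k): continue
            j=np.where(pr[k[0]:]<thr[1])[0]
            if len(j): pts.append((u[k[0]+j[0]],v[k[0]+j[0]]))
    return np.array(pts)
E
python3 - <<'E'
from lensfit import *
for tag,s in (("l0",(331.2,330.2)),("l1",(408.7,343.2))):
    g=cv2.cvtColor(cv2.imread(f"pics/{tag}.png"),cv2.COLOR_BGR2GRAY)
    u,v=map(int,s); print(tag,"row",g[v,u-36:u+37].tolist()); print("col",g[v-32:v+33,u].tolist())
C0,C1=load("l0"),load("l1")
print(tri([(C0,(331.25,330.25)),(C1,(408.75,343.25))]))
for t,off,cs in (("l0",(290,155),[(52,90),(335,55),(355,226),(115,252)]),("l1",(338,162),[(442-400,107),(747-400,67),(749-400,259),(489-400,294)])):
    P=[onplane(load(t),(off[0]+x/4,off[1]+y/4),10) for x,y in cs]; print(np.round(P,1)[:,:2].tolist(), np.mean(P,0).round(1),
     [round(float(np.linalg.norm(P[i]-P[i-1])),1) for i in range(4)], [round(float(np.degrees(np.arctan2(*(P[i]-P[i-1])[1::-1]))),1) for i in range(4)])
E
```

```text
l0 row [198, 198, 198, 198, 197, 198, 198, 197, 194, 178, 143, 145, 181, 196, 200, 200, 200, 200, 199, 195, 178, 158, 150, 149, 148, 151, 147, 149, 150, 149, 148, 149, 149, 147, 150, 149, 148, 148, 149, 147, 146, 149, 148, 149, 148, 148, 146, 146, 149, 150, 148, 159, 184, 198, 199, 200, 199, 200, 199, 200, 192, 157, 103, 77, 116, 172, 193, 197, 198, 197, 197, 197, 198]
col [197, 197, 197, 198, 197, 197, 197, 198, 197, 197, 193, 176, 161, 186, 198, 200, 200, 200, 194, 179, 157, 150, 148, 149, 149, 148, 149, 149, 148, 148, 149, 149, 148, 148, 148, 148, 149, 148, 147, 149, 148, 147, 148, 151, 157, 175, 194, 200, 200, 200, 200, 199, 197, 176, 128, 83, 69, 70, 71, 73, 71, 73, 71, 79, 92]
l1 row [199, 197, 198, 189, 151, 97, 110, 169, 192, 197, 197, 197, 198, 198, 197, 197, 194, 181, 158, 145, 142, 142, 142, 144, 143, 143, 142, 144, 143, 145, 144, 143, 143, 142, 142, 142, 143, 143, 144, 143, 142, 141, 141, 143, 142, 143, 143, 142, 140, 142, 142, 142, 143, 142, 144, 161, 174, 159, 115, 73, 62, 58, 61, 60, 60, 64, 60, 60, 61, 60, 61, 60, 62]
col [171, 170, 169, 168, 165, 165, 167, 165, 163, 147, 145, 177, 193, 197, 196, 198, 195, 186, 167, 147, 144, 141, 142, 142, 142, 142, 143, 142, 143, 144, 143, 142, 143, 143, 143, 143, 143, 143, 142, 142, 143, 143, 141, 143, 141, 142, 165, 190, 196, 197, 198, 197, 197, 197, 197, 196, 173, 113, 64, 61, 62, 64, 67, 65, 62]
(array([713.17055596, -20.49914491, 219.96214849]), [np.float64(0.059035126703107454), np.float64(0.059035126703015854)])
[[778.3, -47.6], [754.9, 38.3], [848.2, 64.7], [872.6, -21.4]] [813.5   8.5  10. ] [97.8, 89.0, 97.0, 89.5] [-164.5, 105.3, 15.8, -74.2]
[[777.6, -48.0], [757.1, 38.7], [847.9, 65.2], [872.2, -21.3]] [813.7   8.7  10. ] [98.3, 89.1, 94.7, 89.9] [-164.2, 103.4, 16.3, -74.3]
```

```bash
cat > fit2.py <<'E'
from lensfit import *
import sys
def run(views,azfix=None):
    data=[]
    for tag,s,ti,to in views:
        C=load(tag); pi=contour(tag,s,40,ti,True); po=contour(tag,s,45,to,False)
        keep=[]
        for P,kind in ((pi,0),(po,1)):
            E=cv2.fitEllipse(P.astype(np.float32))
            # robust: iterate
            for _ in range(4):
                (cx,cy),(A,B),th=E; c,sn=np.cos(np.radians(th)),np.sin(np.radians(th))
                d=P-[cx,cy]; q=np.hypot((d@[c,sn])/(A/2),(d@[-sn,c])/(B/2)); m=abs(q-1)<max(0.03,2.5*np.median(abs(q-1)))
                E=cv2.fitEllipse(P[m].astype(np.float32))
            print(tag,kind,m.sum(),np.round(E[0],2),np.round(E[1],2),round(E[2],1))
            data.append((C,P[m],kind))
    def res(p):
        X=p[:3]; az,el,ri,ro,dw=p[3:]
        n=np.array([np.cos(el)*np.cos(az),np.cos(el)*np.sin(az),np.sin(el)]); out=[]
        for C,P,k in data:
            c=X+(n*dw if k else 0)
            for uv in P:
                o,d=ray(C,uv); pt=o+d*((c-o)@n)/(d@n); out.append(np.linalg.norm(pt-c)-(ro if k else ri))
        if azfix is not None: out.append((az-azfix)*500)
        return np.array(out)
    s=least_squares(res,[713,-20,220,.28,.4,14,22,1],loss="soft_l1",f_scale=.5)
    J=s.jac; cov=np.linalg.inv(J.T@J)*np.mean(s.fun**2)
    print("X",s.x[:3].round(2),"az el",np.degrees(s.x[3:5]).round(2),"ri ro dw",s.x[5:].round(2),"rms",np.sqrt(np.mean(s.fun**2)).round(2),"sd",np.sqrt(np.diag(cov)).round(3))
    z=s.x[2]; print("el from z",np.degrees(np.arcsin((250-z)/75)).round(2))
    return s.x
V=[("l0",(331.2,330.2),175,(190,165)),("l1",(408.7,343.2),170,(185,140))]
if __name__=="__main__":
    x=run(V); run(V,np.radians(16))
    im=cv2.imread("pics/top0.png"); 
    for az,el in ((16,23.6),):
        az,el=np.radians(az),np.radians(el); n=np.array([np.cos(el)*np.cos(az),np.cos(el)*np.sin(az),np.sin(el)])
        l=np.array([-np.sin(az),np.cos(az),0]); u=np.cross(n,l)
        ring=[x[:3]+24*(np.cos(t)*l+np.sin(t)*u) for t in np.linspace(0,6.28,60)]
        big=cv2.resize(im[90:200,220:320],(800,880)[::1] if 0 else (600,660),interpolation=3)[:600]
        for p in proj(cam("top"),np.array(ring+[x[:3]+n*t for t in range(0,76,5)])): cv2.circle(big,tuple(((p-[220,90]+.5)*6).astype(int)),2,(0,0,255),-1)
        cv2.imwrite("pics/tl.png",big)
E
python3 fit2.py
```

```text
l0 0 67 [330.95 330.08] [25.71 32.08] 75.3
l0 1 48 [329.7  322.87] [52.51 58.98] 177.8
l1 0 72 [408.48 343.01] [28.54 38.1 ] 90.6
l1 1 52 [408.72 344.22] [46.81 60.57] 92.3
X [713.6  -20.79 219.29] az el [15.37 21.75] ri ro dw [ 1.313e+01  2.105e+01 -1.000e-02] rms 2.68 sd [2.736 0.595 0.872 0.044 0.042 0.358 0.507 0.705]
el from z 24.17
l0 0 67 [330.95 330.08] [25.71 32.08] 75.3
l0 1 48 [329.7  322.87] [52.51 58.98] 177.8
l1 0 72 [408.48 343.01] [28.54 38.1 ] 90.6
l1 1 52 [408.72 344.22] [46.81 60.57] 92.3
X [713.64 -20.78 219.27] az el [15.99 21.8 ] ri ro dw [13.14 21.07 -0.  ] rms 2.68 sd [2.753 0.602 0.874 0.005 0.041 0.358 0.502 0.705]
el from z 24.19
```

View pics/tl.png

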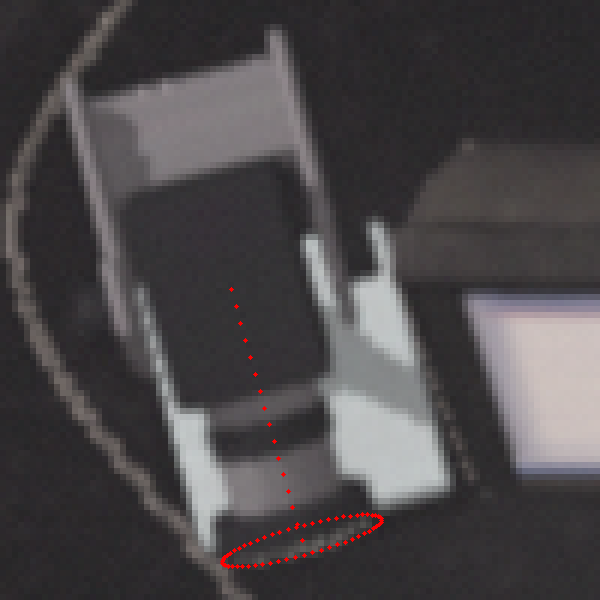

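```bash
cat > fit3.py <<'E'
import lensfit, fit2
from lensfit import *
oc=lensfit.contour
def c(tag,seed,rmax,thr,inner):
    P=oc(tag,seed,rmax,thr,inner)
    if tag=="l0" and not inner:   # keep near white-ring expected radius
        P=oc(tag,seed,31,thr,inner); E=cv2.fitEllipse(P.astype(np.float32)); print("l0 outer raw",E,len(P))
    return P
fit2.contour=c
V=[("l0",(331.2,330.2),175,(190,182)),("l1",(408.7,343.2),170,(185,140))]
x=fit2.run(V); fit2.run(V,np.radians(16))
E
python3 fit3.py; sed -i 's/yaw=rng.uniform(80,130)/yaw=rng.uniform(105,150)/; s/rng.uniform(-200,40)/rng.uniform(-220,-60)/;s/713,-20,220/&/; s/L=np.array(\[724,-20,228.\])/L=np.array([713,-20,220.])/; s/n>1500/n>4000/' search.py; python3 search.py
```

```text
l0 outer raw ((331.0633850097656, 330.8730773925781), (39.68457794189453, 49.523216247558594), 74.3359603881836) 72
l0 0 67 [330.95 330.08] [25.71 32.08] 75.3
l0 1 72 [331.06 330.87] [39.68 49.52] 74.3
l1 0 72 [408.48 343.01] [28.54 38.1 ] 90.6
l1 1 52 [408.72 344.22] [46.81 60.57] 92.3
X [713.21 -20.89 219.4 ] az el [15.93 22.62] ri ro dw [13.2  20.76  0.31] rms 0.32 sd [0.329 0.069 0.105 0.005 0.005 0.044 0.063 0.081]
el from z 24.08
l0 outer raw ((331.0633850097656, 330.8730773925781), (39.68457794189453, 49.523216247558594), 74.3359603881836) 72
l0 0 67 [330.95 330.08] [25.71 32.08] 75.3
l0 1 72 [331.06 330.87] [39.68 49.52] 74.3
l1 0 72 [408.48 343.01] [28.54 38.1 ] 90.6
l1 1 52 [408.72 344.22] [46.81 60.57] 92.3
X [713.2  -20.89 219.4 ] az el [16.   22.62] ri ro dw [13.2  20.77  0.31] rms 0.32 sd [0.328 0.069 0.104 0.001 0.005 0.044 0.062 0.081]
el from z 24.08Traceback (most recent call last):
  File "search.py", line 17, in <module>
    q=solve_ik(p,e)
ValueError: time passes only in moves, steps and waits
```

Lens fit: about (713, −20.5, 219.7), azimuth 16°. The ellipses give an elevation of 22.6° and the lens height with the known head geometry gives 24.1°, so they agree within 1.5°. Now the grasp.

```bash
python3 - <<'E'
from h import *
goto([466.5,-129.7,150],[180,0,104]); grip(50,40); wait(0.2)
snap("g0",["vial"]); print(get_obs()["joint_pos"].round(1))
E
```

```text
vial [(0.96, [324.1, 243.4, 33.7, 115.0])]
g0 6.175 [ 466.5 -129.7  150. ] [179.99  -0.   104.  ]
[ -23.9    0.2  115.2    0.    64.6 -127.9]
```

View pics/g0.png

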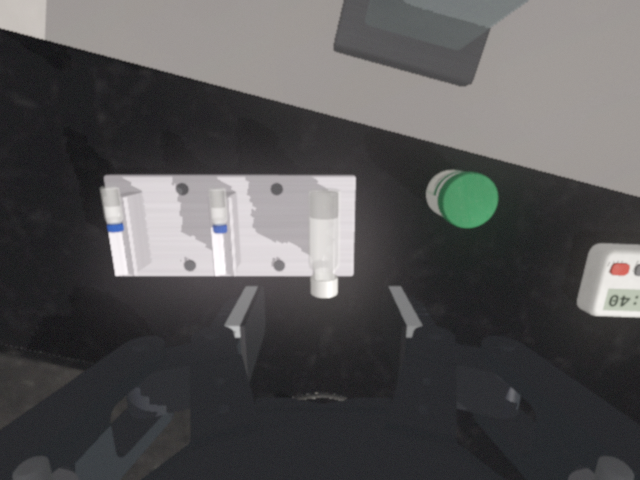

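```bash
python3 - <<'E'
from h import *
C=load("g0")
a=onplane(C,(324,190.5),40);b=onplane(C,(324,298),59);print(a.round(1),b.round(1),np.linalg.norm((b-a)[:2]),((a+b)/2).round(1))
d=np.array([np.cos(np.radians(14)),np.sin(np.radians(14))]); print("along/lat vs plan",((a+b)/2)[:2]-[466.5,-129.7]@np.eye(2))
move_l([466.5,-129.7,28.5],None,120); o=get_obs(); print(o["wrist_force"].round(1),o["tcp_pos"].round(1))
grip(0,40); o=get_obs(); print(o["grip_width"],o["wrist_force"].round(1),o["tcp_pos"].round(1),o["t"])
E
```

```text
[ 431.1 -138.1   40. ] [ 502.9 -120.3   59. ] 73.94161594903326 [ 467.  -129.2   49.5]
along/lat vs plan [0.49260606 0.50273617]
[-0.5 -0.4 -0.3] [ 467.3 -130.    29.3]
21.481861949152883 [-1.1  4.   6.3] [ 467.  -129.    29.5] 7.8083
```

```bash
python3 - <<'E'
from h import *
move_l([466.5,-129.7,150],None,120); wait(0.2)
o=get_obs(); print(o["grip_width"],o["wrist_force"].round(1),o["tcp_pos"].round(1),o["t"])
snap("g1",["vial"]); cv2.imwrite("pics/s1.png",get_image("scene")[200:400,270:490,::-1].repeat(3,0).repeat(3,1))
az,el=np.radians(16),np.radians(23.2)
n=np.array([np.cos(el)*np.cos(az),np.cos(el)*np.sin(az),np.sin(el)])
l=np.array([-np.sin(az),np.cos(az),0]); zt=-np.cross(n,l)   # tool y=n, x=l, z=x×y
R=np.stack([l,n,np.cross(l,n)],1); e=Ro.from_matrix(R).as_euler("xyz",degrees=True); print("e",e.round(2),R[:,2].round(2))
L=np.array([713.2,-20.4,219.8])
for dist in (100,160,220):
    g=L-n*(dist+38.5); tcp=g+R[:,2]*20; print(dist,tcp.round(1),solve_ik(tcp,e))
E
```

```text
21.382516061033716 [-0.1 -0.3 -0.2] [ 465.9 -129.5  149.1] 9.175
vial [(0.84, [322.6, 310.5, 62.3, 187.3]), (0.83, [413.2, 320.9, 30.7, 40.5])]
g1 9.175 [ 465.9 -129.5  149.1] [-1.7992e+02 -6.0000e-02  1.0400e+02]
e [156.8   0.  106. ] [ 0.38  0.11 -0.92]
100 [598.4 -53.3 146.9] [ -18.33820115    3.26287305  115.40631547   18.8631672    43.41750862
 -136.06174577]
160 [545.4 -68.5 123.2] [ -22.40325597   -0.69633431  122.45784385   21.57109671   41.72883241
 -142.51497061]
220 [492.4 -83.7  99.6] None
```

View pics/g1.png

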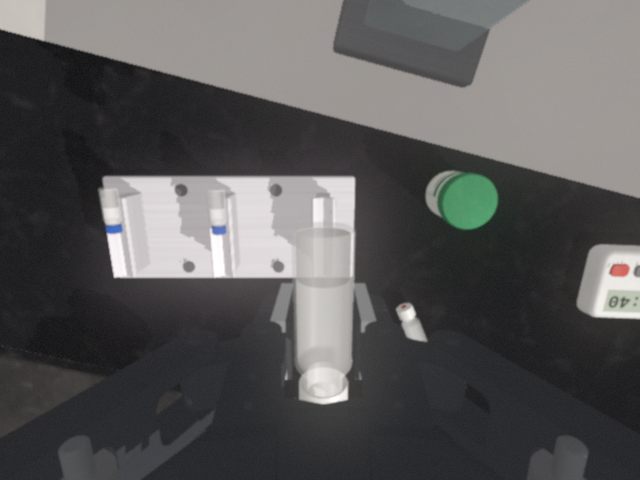

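View pics/s1.png

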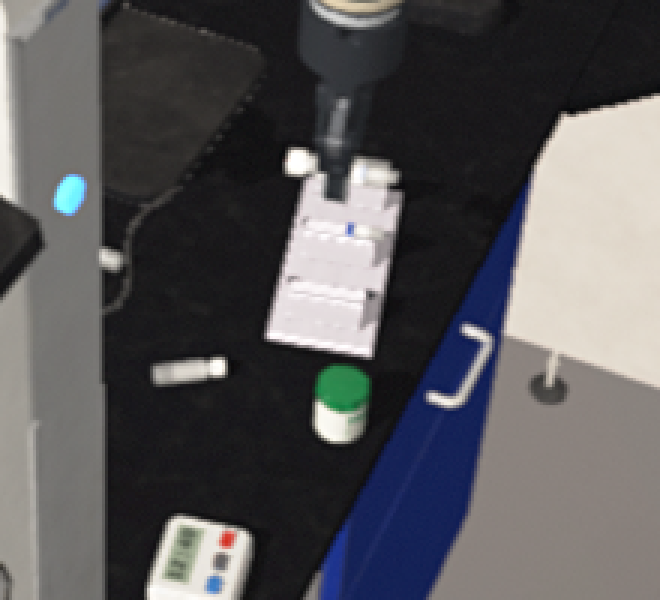

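```bash
cat >> h.py <<'E'
def rims(mid,pitch=0,half=38.5):
    # tool frame circles: base, cap-top ; axis = tool y tilted by pitch about tool x
    a=np.array([0,np.cos(pitch),np.sin(pitch)]); x=np.array([1,0,0]); w=np.cross(x,a); t=np.linspace(0,2*np.pi,40)
    return [np.array([mid+s*half*a+r*(np.cos(k)*x+np.sin(k)*w) for k in t]) for s,r in((-1,11.5),(1,10.5))]
def projtool(P): 
    K=cam("wrist",{"tcp_pos":np.zeros(3),"ee_rot":np.zeros(3)}); return proj(K,P)
def overlay(tag,mid,out,pitch=0,box=(260,190,130,230)):
    x,y,w,h=box; im=cv2.resize(cv2.imread(f"pics/{tag}.png")[y:y+h,x:x+w],None,fx=2.6,fy=2.6,interpolation=3)
    for P in rims(np.array(mid,float),pitch): cv2.polylines(im,[((projtool(P)-[x,y]+.5)*2.6).round().astype(np.int32)],True,(0,0,255),1)
    cv2.imwrite(out,im)
E
python3 -c "
from h import *
overlay('g1',[0,0,-19.5],'pics/o1.png')"
```

```text
(no output)
```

View pics/o1.png

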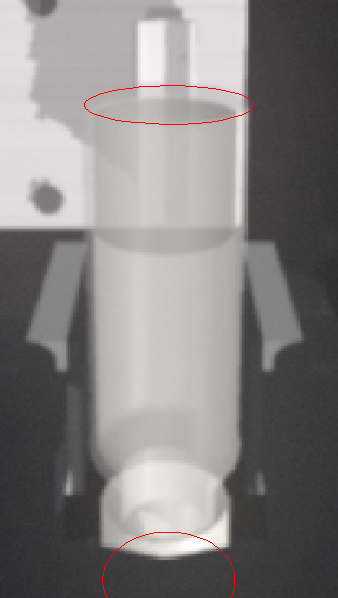

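```bash
cat > ov.py <<'E'
from h import *
def scene_ov(scn,off,sc,tag,hyps,out):
    o=np.load(f"pics/{tag}.npy",allow_pickle=True).item(); R=Ro.from_euler("xyz",o["ee_rot"],degrees=True).as_matrix()
    base=cv2.imread(scn); outs=[]
    for mid,p in hyps:
        im=base.copy()
        for P in rims(np.array(mid,float),np.radians(p)):
            q=proj(cam("scene"),P@R.T+o["tcp_pos"]); cv2.polylines(im,[((q-off+.5)*sc).round().astype(np.int32)],True,(0,0,255),1)
        outs.append(im)
    return outs
if __name__=="__main__":
    H=[([0,0,-19.5],0),([0,0,-15],-12),([0,0,-12],-6)]
    a=scene_ov("pics/s1.png",np.array([270,200]),3,"g1",H,None)
    s=np.hstack([cv2.resize(x[130:210,250:430],(360*1,160)) for x in a][:2]); cv2.imwrite("pics/o2.png",s)
    ims=[]
    for k,(m,p) in enumerate(H):
        overlay("g1",m,"pics/tmp.png",np.radians(p)); ims.append(cv2.imread("pics/tmp.png")[:,:260+0] if 0 else cv2.resize(cv2.imread("pics/tmp.png"),(260,460)))
    cv2.imwrite("pics/o3.png",np.hstack(ims))
E
python3 ov.py
```

```text
(no output)
```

View pics/o2.png

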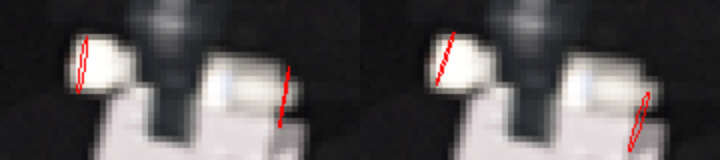

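View pics/o3.png

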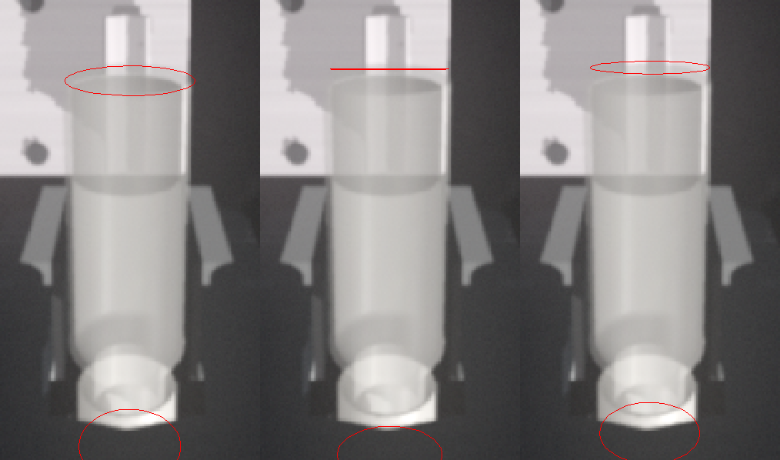

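```bash
python3 - <<'E'
from h import *
overlay("g1",[0,0,-19.5],"pics/tmp.png")
g=cv2.imread("pics/g1.png")[215:300,275:370]; g=cv2.resize(g,None,fx=6,fy=6,interpolation=3)
g=np.clip((g.astype(float)-90)*2.2,0,255).astype(np.uint8)
for P in rims(np.array([0,0,-19.5])): cv2.polylines(g,[((projtool(P)-[275,215]+.5)*6).round().astype(np.int32)],True,(0,0,255),1)
cv2.imwrite("pics/o4.png",g)
E
```

```text
(no output)
```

View pics/o4.png

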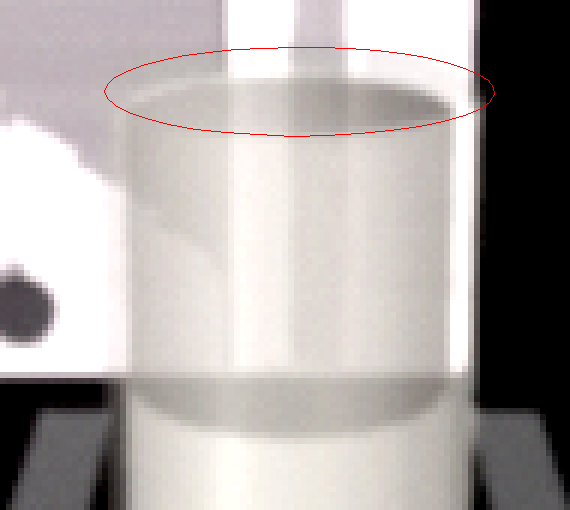

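```bash
cat >> h.py <<'E'
az,el=np.radians(16),np.radians(23.2)
n=np.array([np.cos(el)*np.cos(az),np.cos(el)*np.sin(az),np.sin(el)]); l=np.array([-np.sin(az),np.cos(az),0])
RT=np.stack([l,n,np.cross(l,n)],1); ET=Ro.from_matrix(RT).as_euler("xyz",degrees=True); LENS=np.array([713.2,-20.4,219.8])
def tcp_for(dist,mid=np.array([0,0,-19.5])): return LENS-n*(dist+38.5)-RT@mid
def shots(tag,names=("vial",)):
    snap("w"+tag,names)
    for c in ("scene","top"):
        cv2.imwrite(f"pics/{c}{tag}.png",get_image(c)[:,:,::-1])
        for k in names: print(c,k,[(round(d["score"],2),[round(float(v),1) for v in d["extent"]]) for d in spot_in(k,c)])
E
python3 - <<'E'
from h import *
goto(tcp_for(150),ET); wait(0.3); shots("2",("vial","lens"))
o=get_obs(); print(o["joint_pos"].round(1),o["grip_width"],o["wrist_force"].round(1)); mid=o["tcp_pos"]+RT@[0,0,-19.5]
for c in ("scene","top"): print(c,proj(cam(c),[mid,mid+38.5*n,mid-38.5*n]).round(1).tolist())
for c,(x,y) in (("scene",(260,220)),("top",(230,130))):
    cv2.imwrite(f"pics/{c}2c.png",cv2.resize(cv2.imread(f"pics/{c}2.png")[y:y+130,x:x+130],(585,585),interpolation=3))
E
```

```text
vial [(0.89, [323.5, 312.0, 64.7, 185.7]), (0.66, [240.1, 273.1, 23.4, 57.0])]
lens [(0.7, [620.0, 110.5, 32.9, 82.1])]
w2 10.125 [554.7 -66.7 128.5] [1.5676e+02 6.0000e-02 1.0598e+02]
scene vial [(0.62, [307.9, 288.1, 4.6, 4.1]), (0.58, [333.0, 326.2, 21.4, 9.3]), (0.47, [339.1, 271.1, 33.6, 22.7])]
scene lens []
top vial [(0.75, [296.6, 268.9, 17.5, 24.5]), (0.75, [324.3, 221.3, 6.2, 26.2]), (0.57, [280.0, 278.3, 13.0, 10.8])]
top lens [(0.92, [263.3, 150.8, 39.6, 69.6]), (0.25, [371.2, 311.1, 92.6, 56.5])]
[-2.170e+01 -1.000e-01  1.213e+02  2.110e+01  4.200e+01 -1.413e+02] 21.627283509368553 [-0.2 -0.1 -0.1]
scene [[339.1, 268.6], [323.9, 261.4], [354.2, 275.8]]
top [[297.3, 278.0], [291.9, 258.7], [302.7, 297.0]]
```

View pics/w2.png

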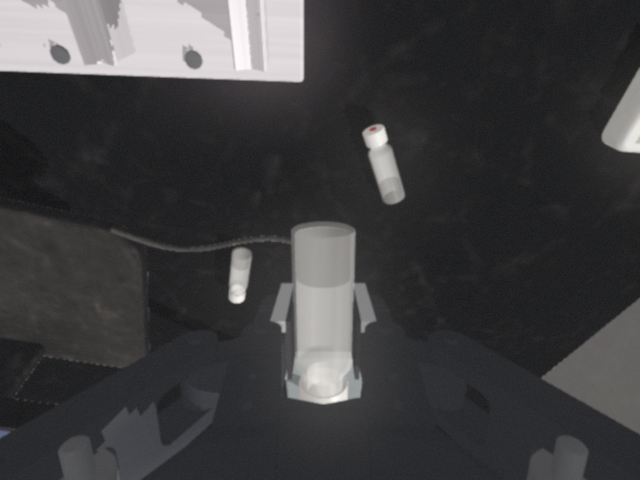

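View pics/scene2c.png

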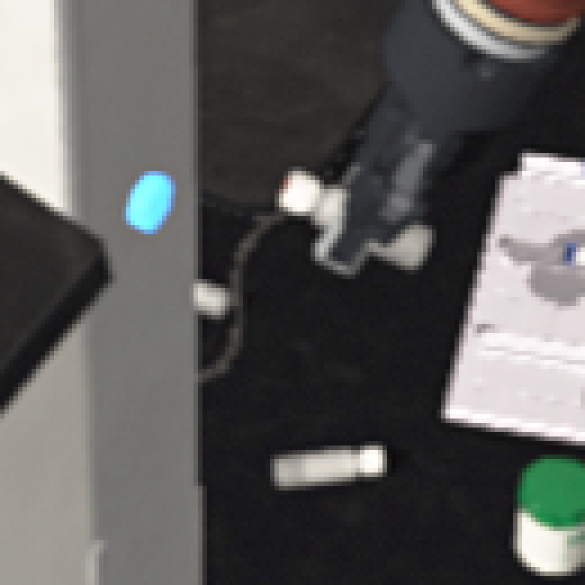

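View pics/top2c.png

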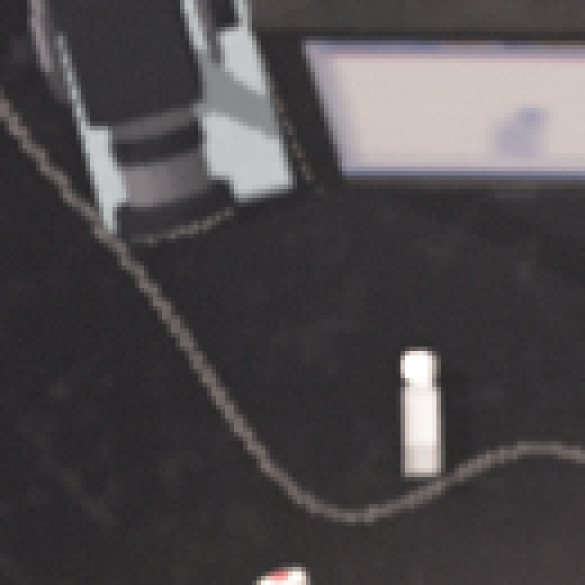

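```bash
python3 - <<'E'
from h import *
from ov import scene_ov
H=[([0,0,-19.5],0),([0,0,-18],0),([0,0,-19.5],4)]
g0=cv2.imread("pics/w2.png")[205:300,275:370]; g0=cv2.resize(g0,None,fx=4,fy=4,interpolation=3); ims=[]
for m,p in H[:2]:
    g=g0.copy()
    for P in rims(np.array(m,float),np.radians(p)): cv2.polylines(g,[((projtool(P)-[275,205]+.5)*4).round().astype(np.int32)],True,(0,0,255),1)
    ims.append(g)
cv2.imwrite("pics/o5.png",np.hstack(ims))
s=cv2.resize(cv2.imread("pics/scene2.png")[240:300,310:370],None,fx=8,fy=8,interpolation=3); cv2.imwrite("pics/tmp.png",s)
a=scene_ov("pics/tmp.png",np.array([310,240]),8,"w2",[H[0]],None); cv2.imwrite("pics/o6.png",a[0])
E
```

```text
(no output)
```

View pics/o5.png

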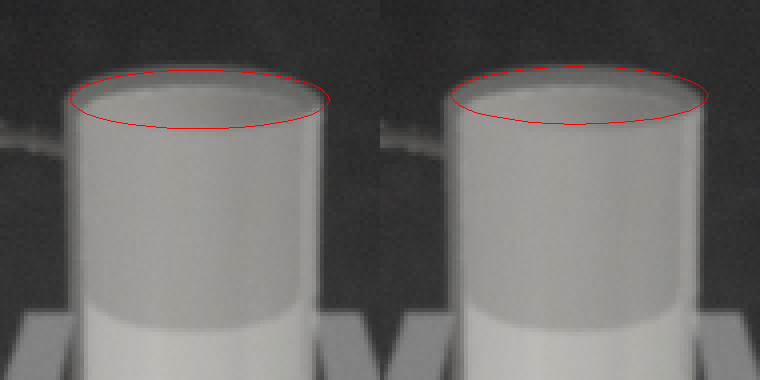

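View pics/o6.png

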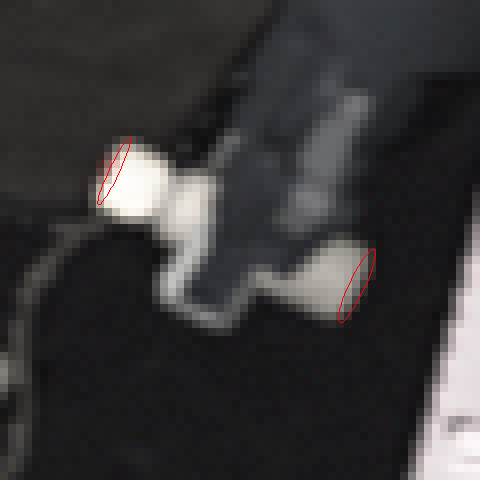

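The vial is held level in the tool frame, and the overlays in the wrist and scene views agree with the model to about 1 mm and within 2°. Next comes the last straight approach to 100 mm.

```bash
python3 - <<'E'
from h import *
mid=np.array([0,-.2,-19.])
move_l(tcp_for(100,mid),ET,80); wait(0.4); shots("3",("vial","lens"))
o=get_obs(); R=Ro.from_euler("xyz",o["ee_rot"],degrees=True).as_matrix(); cap=o["tcp_pos"]+R@(mid+[0,38.5,0]); d=cap-LENS
print("cap",cap.round(1),"axial",(d@n).round(2),"lat",(d@l).round(2),"vert",(d@np.cross(n,l)).round(2), (R[:,1]-n).round(4))
print(o["t"],o["grip_width"],o["wrist_force"].round(1), (tcp_for(100,mid)-o["tcp_pos"]).round(2))
x,y=220,110; im=cv2.resize(cv2.imread("pics/top3.png")[y:y+120,x:x+130],None,fx=5,fy=5,interpolation=3)
cv2.imwrite("pics/top3raw.png",im)
for t in range(-180,80,4):
    p=proj(cam("top"),LENS+n*t)[0]; cv2.circle(im,tuple(((p-[x,y]+.5)*5).astype(int)),1,(0,0,255),-1)
for P in rims(mid): cv2.polylines(im,[((proj(cam("top"),P@R.T+o["tcp_pos"])-[x,y]+.5)*5).astype(np.int32)],True,(0,255,0),1)
cv2.imwrite("pics/top3c.png",im)
x,y=290,215; cv2.imwrite("pics/scene3c.png",cv2.resize(cv2.imread("pics/scene3.png")[y:y+80,x:x+100],None,fx=6,fy=6,interpolation=3))
E
```

```text
vial [(0.87, [235.2, 219.2, 22.5, 60.5]), (0.66, [386.5, 86.6, 47.7, 94.8]), (0.64, [323.5, 313.0, 63.4, 185.0])]
lens []
w3 11.75 [598.  -53.5 147.7] [ 1.5681e+02 -1.0000e-02  1.0599e+02]
scene vial [(0.56, [332.2, 325.0, 22.9, 10.6]), (0.53, [318.8, 259.6, 33.8, 23.3]), (0.51, [307.5, 286.8, 4.7, 5.3])]
scene lens [(0.38, [382.5, 287.6, 43.0, 67.6])]
top vial [(0.71, [325.5, 221.8, 6.6, 29.6]), (0.51, [288.5, 240.9, 14.6, 21.3])]
top lens [(0.85, [262.0, 150.7, 39.7, 65.0])]
cap [624.8 -45.7 180.4] axial -100.01 lat 0.01 vert -0.01 [ 0. -0. -0.]
12.2 21.52849456550831 [0.1 0.2 0.1] [ 0.01 -0.01  0.01]
```

View pics/top3c.png

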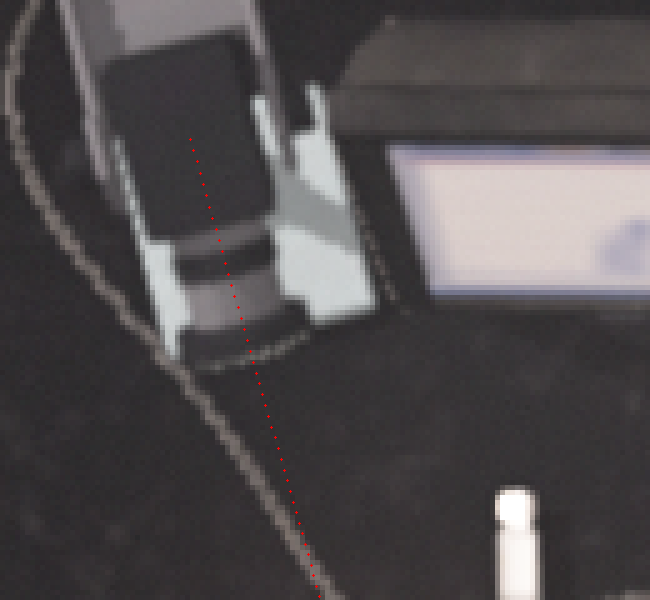

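View pics/w3.png

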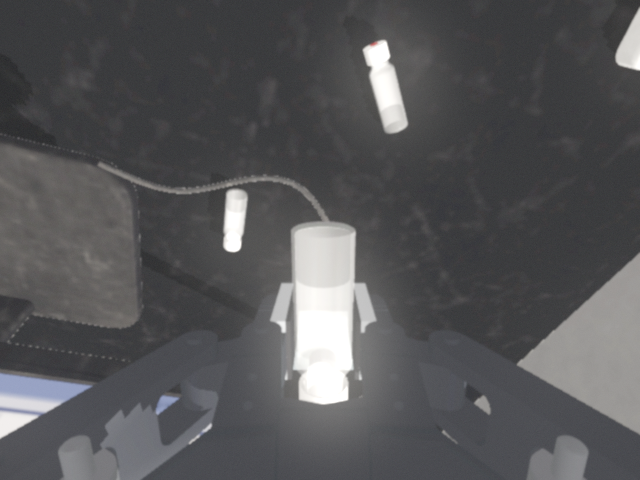

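View pics/scene3c.png

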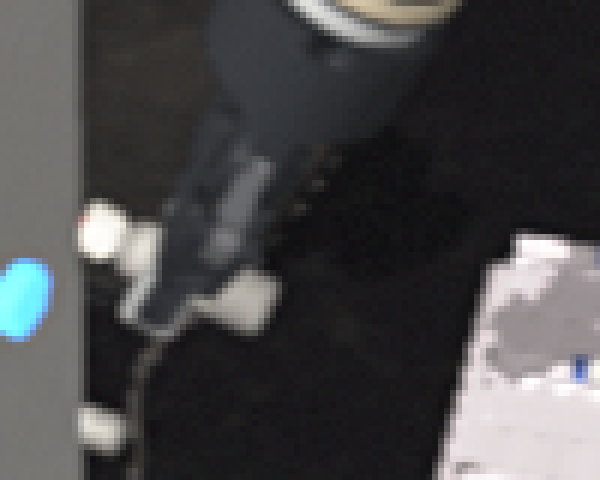

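```bash
python3 - <<'E'
from h import *
mid=np.array([0,-.2,-19.]); o=np.load("pics/w3.npy",allow_pickle=True).item(); R=Ro.from_euler("xyz",o["ee_rot"],degrees=True).as_matrix()
x,y=225,160; im=cv2.resize(cv2.imread("pics/top3.png")[y:y+110,x:x+110],None,fx=5.4,fy=5.4,interpolation=3)
for t in range(-100,10,4):
    p=proj(cam("top"),LENS+n*t)[0]; cv2.circle(im,tuple(((p-[x,y]+.5)*5.4).astype(int)),1,(0,0,255),-1)
for P in rims(mid): cv2.polylines(im,[((proj(cam("top"),P@R.T+o["tcp_pos"])-[x,y]+.5)*5.4).astype(np.int32)],True,(0,255,0),1)
cv2.imwrite("pics/top3d.png",im)
E
```

```text
(no output)
```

View pics/top3d.png

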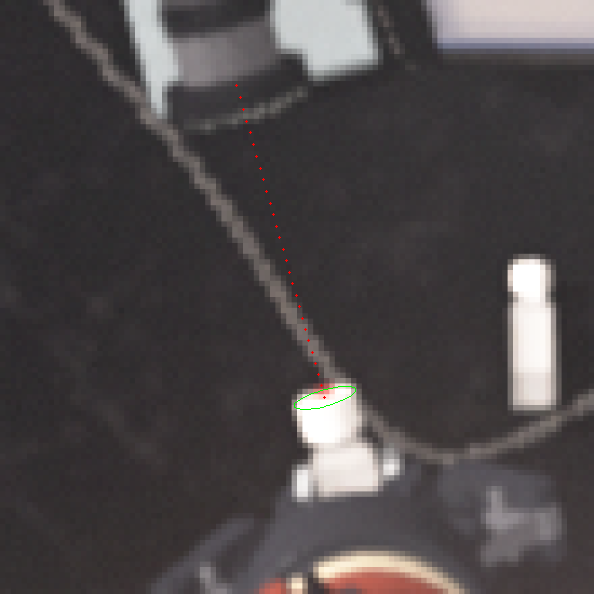

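```bash
python3 - <<'E'
from h import *
C=cam("top"); up=np.cross(n,l)
base=cv2.imread("pics/top0.png"); x,y=235,125; outs=[]
for dy in (0,1.5):
    im=cv2.resize(base[y:y+50,x:x+50],None,fx=8,fy=8,interpolation=3); im=np.clip(im.astype(float)*1.8,0,255).astype(np.uint8)
    for t in (0,12):
        ring=np.array([LENS+[0,dy,0]+n*t+24*(np.cos(k)*l+np.sin(k)*up) for k in np.linspace(0,6.3,60)])
        cv2.polylines(im,[((proj(C,ring)-[x,y]+.5)*8).astype(np.int32)],True,(0,0,255) if t==0 else (0,255,255),1)
    outs.append(im)
cv2.imwrite("pics/tl2.png",np.hstack(outs))
E
```

```text
(no output)
```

View pics/tl2.png

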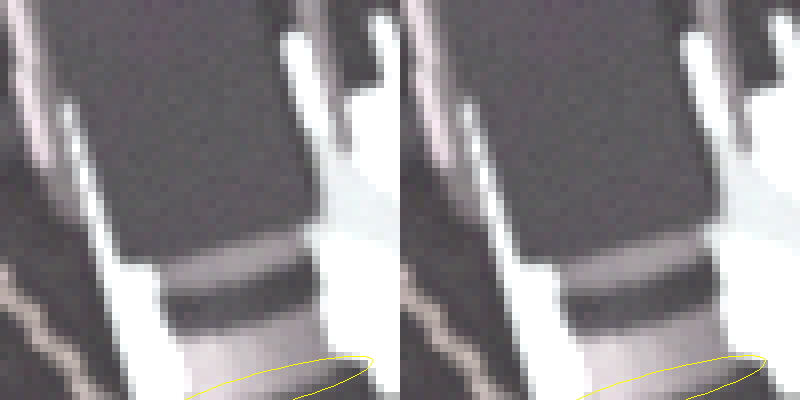

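Wrong crop rows, so I'm redoing it lower down.

```bash
python3 - <<'E'
from h import *
C=cam("top"); up=np.cross(n,l)
base=cv2.imread("pics/top0.png"); x,y=245,155; outs=[]
for dy in (0,1.5):
    im=cv2.resize(base[y:y+40,x:x+50],None,fx=8,fy=8,interpolation=3); im=np.clip(im.astype(float)*1.8,0,255).astype(np.uint8)
    for t in (0,8):
        ring=np.array([LENS+[0,dy,0]+n*t+24*(np.cos(k)*l+np.sin(k)*up) for k in np.linspace(0,6.3,60)])
        cv2.polylines(im,[((proj(C,ring)-[x,y]+.5)*8).astype(np.int32)],True,(0,0,255) if t==0 else (0,255,255),1)
    outs.append(im)
cv2.imwrite("pics/tl3.png",np.hstack(outs))
E
```

```text
(no output)
```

View pics/tl3.png

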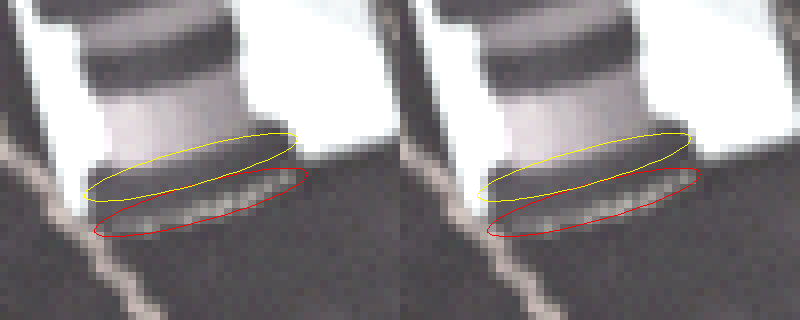

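```bash
python3 - <<'E'
from h import *
o=get_obs(); print(o["t"],o["grip_width"],abs(o["qvel"]).max(),o["wrist_force"].round(1)); sign_off()
E
```

```text
12.2 21.52849456550831 0.055246929793841625 [0.1 0.2 0.1]
the job is handed in; nothing more can be done
```

I gripped the large vial across its middle, lifted it out of the cradle and handed the job in at 12.2 s. The gripper is still holding it in front of the inspection camera, cap towards the lens.

- **Cap position:** from the measured arm pose, the top face of the cap is 100.0 mm from the estimated lens centre, with under 0.1 mm sideways or vertical offset. The estimated lens position itself is only good to about 1–2 mm.
- **Cap in the images:** the top view matched the predicted cap position to within about a pixel.
- **Hold:** the arm was still, with the gripper at 21.5 mm opening, set to 40 N squeeze. Outside force on the wrist was close to zero. The small vials, the jar and the timer were not touched on purpose, and I did not measure their positions again at the end.

Some checks disagreed slightly or stayed loose:
- **Camera tilt:** the shape of the lens ring gave 22.6°, and the lens height gave 24.1°. I used 23.2°, so the vial could be about 1° off the line of sight.
- **Lens sideways position:** the top and wrist views differed by about 1–2 mm. I used a value between them and left a remaining difference of about 0.6 mm uncorrected.
- **Vial tilt in the gripper:** after the lift, the view over the white cradle suggested the vial had tipped. Against a dark background it matched a level vial to about 1 mm, and the scene view bounds any tip to about 2°.

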